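# Load a glaze test tile under the sprung clips of the colour-checking stage

### The job

Load the blue glaze test tile onto the colour-checking stage: set its foot flat on the bed and slide it in, bead end first, so that both sprung clips ride up over the bead and snap down behind it, and push it fully home against the red stop. Let go of it there, and leave the other tiles and everything else on the table where they are.

Things in the scene. Friction and masses are not known exactly. Their poses are not given: they have to be found in the camera images.
- tile_blue: Cobalt-blue glazed L-shaped ceramic test tile, the one to load; loose, about 200 g, on a fixed plywood board 12 mm thick. Flat foot 125 mm long (x), 60 mm wide (y), 7 mm thick; at the -x end an upright wall, at the +x end a bead across the top. Origin: centre of the foot's underside; x from wall to bead, z up. Starts with the bead pointing away from the robot (yaw within 0.4 rad)
- tile_blue_front (a point): Middle of the blue tile's leading edge, at underside level, 62.5 mm along +x from the origin; axes as the tile. Here the round drip bead runs across the foot (tile x 52.5 to 62.5 mm), its crest 11 mm above the underside
- tile_blue_grip (a point): Where to pinch the blue tile from above: middle of its upright wall, 120 mm behind the leading edge (tile x -57.5 mm), 42 mm above the underside. The wall is 10 mm thick (along x), 60 mm wide, its top 60 mm above the underside; axes as the tile
- tile_green: L-shaped glaze test tile exactly like tile_blue in size and axes but glazed pale green; loose, on the same board. Leave it where it is
- tile_amber: L-shaped glaze test tile exactly like tile_blue in size and axes but glazed amber-brown; loose, on the same board. Leave it where it is
- stage: Fixed colour-checking stage: grey base 290 mm long (x -160 to +130 mm), 130 mm wide, flat aluminium bed 30 mm above the table, open at the -x end, which faces the robot. Tile slides in along +x. White housing, 40 mm above the bed, at x 110 to 132 mm. Place and yaw (within 0.35 rad) vary. Origin: at table level on the channel's middle line, 60 mm before the stop face; z up
- stage_stop (a point): Middle of the red stop bar's face at bed level (stage x +60 mm, 30 mm above the table); bar 12 mm high above the bed, rigid. The tile is home when its leading edge meets it; axes as the stage
- stage_mouth (a point): Middle of the channel at bed level where its flared mouth ends (stage x -30 mm); axes as the stage. Dark side guides, 10 mm high, leave 66 mm between them from here to the stop; before it they flare out to 96 mm at stage x -75 mm
- clip_left (a joint): Angle (rad) of the left sprung steel clip (stage y +20 mm), a strip 12 mm wide hinged at stage x +100 mm, 14 mm above the bed, reaching over the stop towards the mouth. 0: at rest, nose 3 mm above the empty bed; grows as the nose lifts, to 0.5. About 0.12 riding on the bead, 0.06 once snapped down behind it onto the foot. Springs give 1 to 2 N at each nose
- clip_right (a joint): The same for the right clip (stage y -20 mm)
- clip_left_nose (a point): Underside of the left clip's nose, at rest at stage x +33 mm, 3 mm above the bed. Before it the strip turns up as a ramp to a yellow tip at stage x -2 mm, 17 mm above the bed, so a tile slid in on the bed lifts the clip by itself; it takes 5 to 15 N for both clips, and the bead drops past the noses 10 to 20 mm before the stop
- clip_right_nose (a point): The same for the right clip
- glaze_jar: White glaze jar with black lid, 68 mm across, 85 mm high, loose bystander behind the board; origin at the centre of its underside
- brush_mug: Terracotta mug with brushes in it, 72 mm across, 90 mm high (brushes to 160 mm), loose bystander behind the board; origin at the centre of its underside
- rolling_pin: Wooden rolling pin, 280 mm long (own y), 44 mm thick, loose bystander left of the stage; origin at the centre of its underside
- wood_knife: Orange-handled modelling knife, 195 mm long (own x), 8 mm high, loose bystander right of the board; origin under its handle's middle
Mind the look-alikes: they are no part of the job. Of the things like the tile_blue, leave any that is yellow; of the rest the larger one is meant.

How it is judged:
By the outcome, as a careful person would: the job done as asked, in the order asked, and still so for the second after the job is handed in, with the robot touching nothing.
It also fails if it takes over 38 s, if anything falls off the work surface, if the arm or the gripper's body presses on something with over 40 N, if the wrist force passes 120 N, or if a joint passes its speed limit or range.

### The arm

A 6-joint arm with a two-finger parallel gripper is mounted at the origin on the work surface. World frame = base frame: x ahead of the robot, y to its left, z up, the work surface at z = 0. Lengths are in m, angles in rad, forces in N, time in s.
With the tool pointing down it reaches from about 0.375 to 0.975 m from the base axis. Payload 3.8 kg.
Tool frame: the origin (TCP) lies between the finger pads; the fingertips stand 8 mm ahead of it and the grasp point (between the pads) lies 11 mm behind it (bot.tips_ahead is the distance from the TCP to the fingertips, in m); y points along the fingers, z is the direction in which the jaws open and shut, and the axes are right-handed (so a half turn about y gives the same grasp; the last joint's range is limited). The gripper opens to 85 mm and grips with 20 to 120 N. Pads are 22 mm wide; open, the fingers measure 114 mm over their backs; the gripper's body (76 mm by 85 mm) begins 54 mm behind the grasp point. The pads swing forward as they close: fully open they stand 13 mm farther back than shut.
Start: joints at [1.112, 0.264, 1.604, -0, 1.274, -0.037], TCP at [0.276, 0.616, 0.239] pointing down, gripper open.
Joint ranges: [-2.63, 2.63], [-0.94, 2.18], [0.31, 2.57], [-1.31, 4.45], [0, 2.66], [-2.55, 2.55]. Speed limits (rad/s): [2.57, 2.57, 3.14, 3.14, 3.14, 3.14].

### API

Orientations are given as a rotation vector (axis times angle).
In Python, from bench import bot gives the robot as it stands.
- The arm moves only by the tool play_rows, never from a script. Its argument "series" is a list of rows, each a list of 5 numbers: the closure in counts, from 0 (fully open) to 255 (shut), then the shift along the world's x, y, z in m, then the turn about the world's z in rad. In form: [[fingers, x, y, z, yaw], ...]. A call has 1 to 10 rows; each row is the pose to reach, as a shift and turn from the pose commanded when the call began; what a row does not reach only later rows make up. A row lasts 1/8 s, in which the tool goes at most 62.5 mm and 10.7 degrees, less where a joint would pass 70% of its speed; a pose out of reach is approached as far as the arm can. A call with a gripper value outside its range is refused whole. The fingers move at their own pace and stop on an object; "grip_force" is the grip in N (left out, the last holds). Time passes only in rows, so rows that repeat a pose let the fingers close. It gives the time, the measured TCP pose, the force and the opening at its end, in the units of the state.
- bot.sense(): the state, without advancing time (a new reading comes with each control period).
- bot.snapshot(name): name is "side" or "top"; returns the picture (420x560x3 uint8, red, green, blue); there is no depth.
- bot.camera_model(name): a dict with "fx", "fy", "cx", "cy" (pixels), "world_to_cam" (4x4, takes a point from world to camera coordinates). Camera axes: x right, y down, z forward; pixel columns grow to the right and rows downward; lengths in m; the calibration is good to about 2 mm. A picture is of the moment at which its call begins. camera_model takes no time and is no camera call.
- bot.hand_in(): hands the job in, once; it reports no verdict.
The state is a dict: "clock": time; "q": joint angles; "dq": joint speeds; "joint_torque": joint torques, N m; "eef_pos": TCP position; "tool_rot": TCP orientation; "wrist_force": force on the tool from outside, world axes, zero at the start; "moment": the same for the moment, N m; "finger_gap": finger opening in m.
Only numpy, scipy, OpenCV 4.12 (cv2) and the standard library are available. Lean on these libraries where they do the work, as an engineer would, in place of code of your own. Each camera call takes 0.05 s, during which the arm holds its last target.

## Working session

There is one attempt and no reset: what is moved stays moved. The work goes in short steps, Python scripts to look and compute and a tool call to move; the robot and the scene stay as the last step left them, time stands still between calls to the robot, and variables do not carry over. Pictures are saved under pics/ and viewed, and the job is handed in when it is done.

Besides the shell and the picture viewer there is one more tool, called after "Call:" as name(argument=value, ...), one argument or row to a line, values as JSON. play_rows: Moves the arm, as the interface text tells. Its arguments: {"type":"object","properties":{"series":{"type":"array"},"grip_force":{"type":"number"}},"required":["series"]}

```bash
ls; mkdir -p pics; python3 - <<'E'
from bench import bot
import cv2
s=bot.sense()
print({k:s[k] for k in("clock","eef_pos","tool_rot","wrist_force","finger_gap")})
for n in("side","top"):
    cv2.imwrite(f"pics/{n}0.png",bot.snapshot(n)[:,:,::-1]); print(bot.camera_model(n))
E
```

```text
pics
{'clock': 0.0, 'eef_pos': array([0.27602747, 0.6151968 , 0.23794471]), 'tool_rot': array([-1.54754323,  0.33135111, -0.33045932]), 'wrist_force': array([ 0.47730799,  0.13201339, -0.05836069]), 'finger_gap': 0.08521433973396286}
{'fx': 397.8912013106188, 'fy': 397.8912013106188, 'cx': 279.3558898961704, 'cy': 209.69289467001093, 'world_to_cam': array([[ 0.78555701, -0.61878736, -0.00154531, -0.42001405],
       [-0.32226071, -0.40697886, -0.85470243,  0.23314151],
       [ 0.52825015,  0.67191548, -0.51911595,  0.74111934],
       [ 0.        ,  0.        ,  0.        ,  1.        ]])}
{'fx': 470.1833800957847, 'fy': 470.1833800957847, 'cx': 282.9092059947768, 'cy': 212.14031525537257, 'world_to_cam': array([[-1.96035703e-02, -9.99807768e-01, -3.55461049e-04,
         3.21715440e-02],
       [-9.98785416e-01,  1.95995966e-02, -4.52056195e-02,
         5.40594453e-01],
       [ 4.52038964e-02, -5.31162226e-04, -9.98977640e-01,
         1.34723615e+00],
       [ 0.00000000e+00,  0.00000000e+00,  0.00000000e+00,
         1.00000000e+00]])}
```

View pics/top0.png

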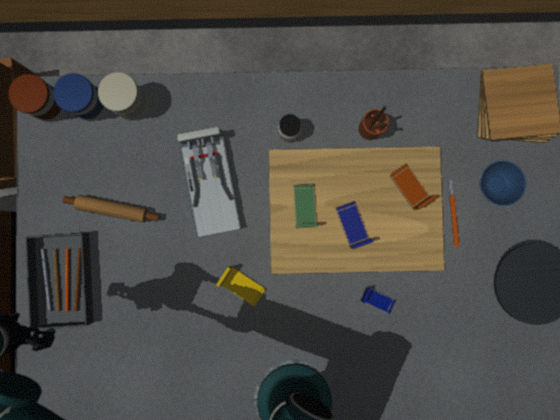

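View pics/side0.png

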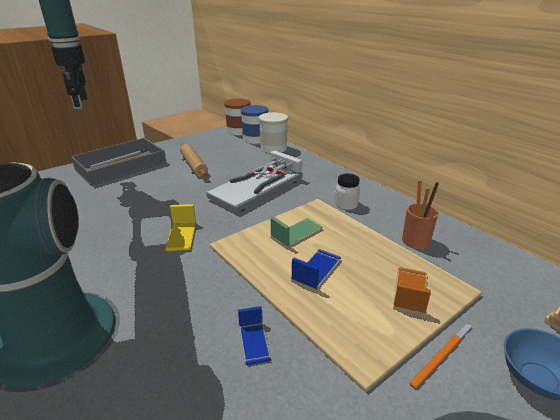

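The top view shows the larger blue tile on the board at about (354,225), with its wall at the lower end. A small blue look-alike is at (378,299), a yellow one at (242,285), and the stage is at about (210,182). I'll enlarge these.

```bash
python3 - <<'E'
import cv2
im=cv2.imread("pics/top0.png")
g=lambda i:cv2.convertScaleAbs(i,alpha=1.6,beta=10)
a=g(cv2.resize(im[190:260,325:385],None,fx=8,fy=8,interpolation=cv2.INTER_CUBIC)); cv2.imwrite("pics/tile_c.png",a)
a=g(cv2.resize(im[120:242,165:255],None,fx=5,fy=5,interpolation=cv2.INTER_CUBIC))
cv2.imwrite("pics/stage_c0.png",cv2.resize(im[120:240,165:255],None,fx=5,fy=5,interpolation=cv2.INTER_CUBIC))
im=cv2.imread("pics/side0.png")
cv2.imwrite("pics/sstage_c.png",cv2.resize(im[140:220,200:310],None,fx=7,fy=7,interpolation=cv2.INTER_CUBIC))
cv2.imwrite("pics/stile_c.png",cv2.resize(im[240:300,280:350],None,fx=9,fy=9,interpolation=cv2.INTER_CUBIC))
E
```

```text
(no output)
```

View pics/tile_c.png

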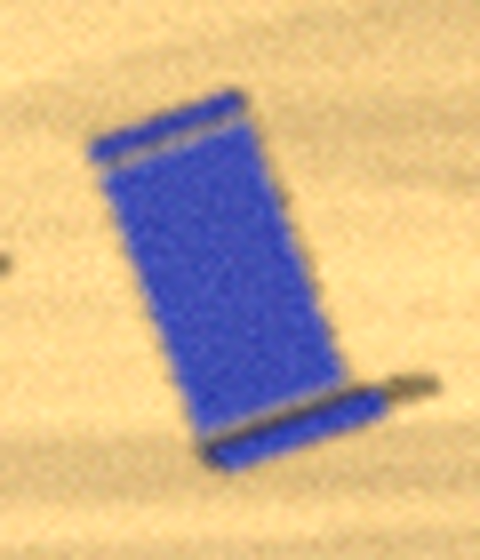

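View pics/stage_c0.png

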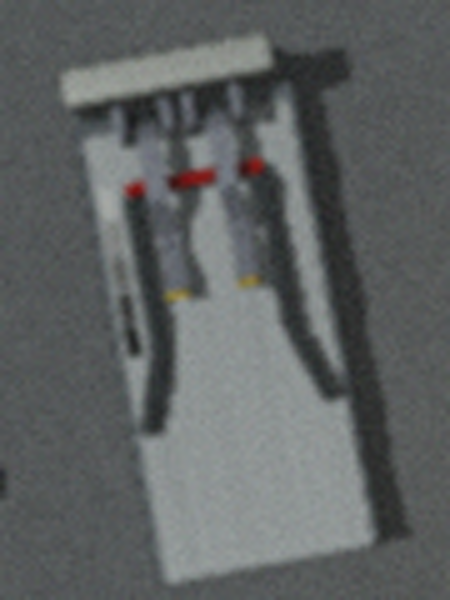

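View pics/sstage_c.png

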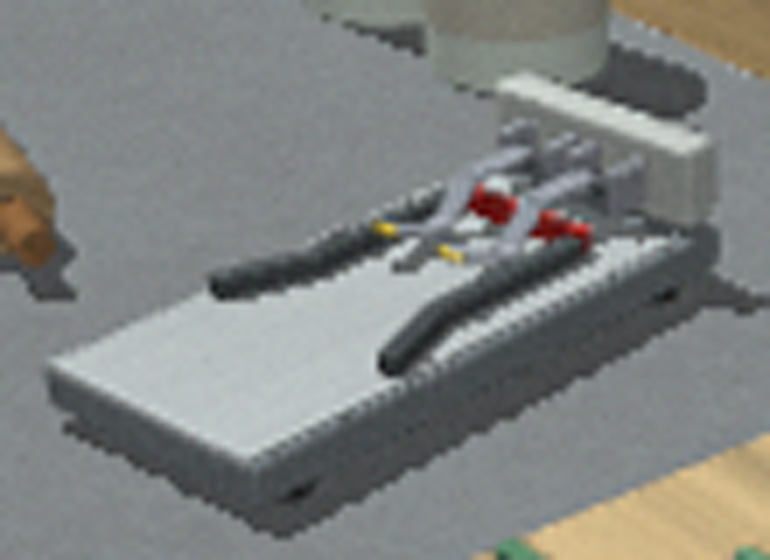

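View pics/stile_c.png

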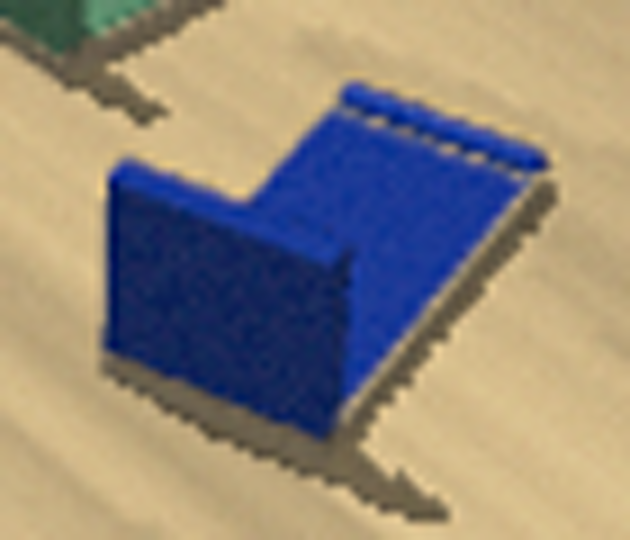

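```bash
cat > h.py <<'E'
import numpy as np
from scipy.optimize import least_squares
from bench import bot
C={n:bot.camera_model(n) for n in("top","side")}
def proj(n,P):
    c=C[n]; p=np.atleast_2d(P)@c["world_to_cam"][:3,:3].T+c["world_to_cam"][:3,3]
    return np.c_[c["fx"]*p[:,0]/p[:,2]+c["cx"],c["fy"]*p[:,1]/p[:,2]+c["cy"]]
def T(p,L,z0=0):
    c,s=np.cos(p[2]),np.sin(p[2]); L=np.atleast_2d(L)
    return np.c_[p[0]+c*L[:,0]-s*L[:,1],p[1]+s*L[:,0]+c*L[:,1],z0+L[:,2]]
def unc(q,s,o): return (np.array(q,float)+.5)/s-.5+np.array(o)
E
python3 - <<'E'
from h import *
t=[("top",8,(325,190),[((93,151),(57.5,30,7)),((243,102),(57.5,-30,7)),((229,470),(-62.5,30,60)),((388,405),(-62.5,-30,60))]),
("side",9,(280,240),[((110,165),(-62.5,30,60)),((105,350),(-62.5,30,0)),((328,437),(-62.5,-30,0)),((350,248),(-52.5,-30,60)),((345,95),(57.5,30,6)),((548,163),(57.5,-30,6))])]
s=[("top",5,(165,120),[((168,583),(-160,'w',30)),((375,543),(-160,'-w',30)),((150,430),(-75,53,40)),((338,395),(-75,-53,40)),((177,296),(-2,20,47)),((249,282),(-2,-20,47)),((198,186),(60,0,38))]),
("side",7,(200,140),[((48,370),(-160,'w',30)),((252,465),(-160,'-w',30)),((383,228),(-2,20,47)),((450,253),(-2,-20,47)),((215,285),(-75,53,38)),((385,365),(-75,-53,38))])]
def fit(data,z0,p0):
    def res(p):
        r=[]
        for n,sc,o,L in data:
            for q,l in L:
                l=[{'w':p[3],'-w':-p[3]}.get(v,v) if isinstance(v,str) else v/1e3 for v in l]
                r.append((proj(n,T(p,[l],z0))[0]-unc(q,sc,o)))
        return np.array(r).ravel()
    f=least_squares(res,p0,loss='soft_l1'); print(f.x.round(4)); print(res(f.x).reshape(-1,2).round(1).tolist()); return f.x
a=fit(t,.012,[.5,-.15,-.3,.06]); b=fit(s,0,[.6,.15,.2,.06])
print("grip",T(a,[(-.0575,0,.042)],.012)); print("stop",T(b,[(.06,0,.03)]))
# tool axes
from scipy.spatial.transform import Rotation as R
S=bot.sense(); print(R.from_rotvec(S["tool_rot"]).as_matrix().round(3), S["eef_pos"])
E
```

```text
[ 0.5035 -0.1761  0.3271  0.06  ]
[[-1.0, 0.1], [-0.1, -0.9], [-0.8, 0.1], [-0.3, 0.8], [-0.2, 0.2], [-0.1, 1.8], [-0.2, 2.7], [1.1, -1.5], [0.0, -0.6], [0.8, 0.5]]
[0.6434 0.2331 0.1801 0.0604]
[[0.1, 0.5], [0.3, 0.0], [-0.1, 1.1], [-1.0, 0.7], [0.6, 0.2], [0.1, 0.2], [-0.3, -0.0], [0.5, -1.0], [-0.0, -0.6], [0.6, 0.0], [0.5, 0.3], [-0.1, -0.6], [0.8, -0.9]]
grip [[ 0.44902749 -0.19454763  0.054     ]]
stop [[0.70244267 0.24384579 0.03      ]]
[[ 0.912 -0.001  0.409]
 [-0.409 -0.002  0.912]
 [-0.    -1.    -0.002]] [0.2760266  0.61524574 0.23807053]
```

```bash
python3 - <<'E'
from h import *
import cv2
a=[.5035,-.1761,.3271]; b=[.6434,.2331,.1801]
def box(x0,x1,y0,y1,z0,z1):
    P=[(x,y,z) for x in(x0,x1) for y in(y0,y1) for z in(z0,z1)]
    E=[(i,j) for i in range(8) for j in range(i) if bin(i^j).count('1')==1]; return np.array(P)/1e3,E
for n,o,w,h,s in(("top",(325,190),60,70,8),("side",(280,240),70,60,9)):
    im=cv2.imread(f"pics/{n}0.png"); im=cv2.resize(im[o[1]:o[1]+h,o[0]:o[0]+w],None,fx=s,fy=s,interpolation=cv2.INTER_CUBIC)
    for B in((-62.5,62.5,-30,30,0,7),(-62.5,-52.5,-30,30,0,60)):
        P,E=box(*B); q=((proj(n,T(a,P,.012))-o+.5)*s-.5).round().astype(int)
        for i,j in E: cv2.line(im,q[i].tolist(),q[j].tolist(),(0,255,255),1)
    cv2.imwrite(f"pics/ov_{n}.png",im)
ims=[cv2.imread(f"pics/ov_{n}.png") for n in("top","side")]
H=560; out=np.zeros((H,1110,3),np.uint8); out[:ims[0].shape[0],:480]=ims[0]; out[:540,480:]=ims[1]
cv2.imwrite("pics/ov.png",cv2.resize(out,None,fx=.72,fy=.72,interpolation=cv2.INTER_AREA))
# yellow tile location (z~0)
from scipy.optimize import fsolve
for uv in((242,285),(264,290),(250,303),(217,288)):
    print(uv,fsolve(lambda p:proj("top",[p[0],p[1],0.02])[0]-uv,[.4,.1]).round(3))
E
```

```text
(242, 285) [0.335 0.142]
(264, 290) [0.319 0.08 ]
(250, 303) [0.283 0.12 ]
(217, 288) [0.328 0.214]
```

View pics/ov.png

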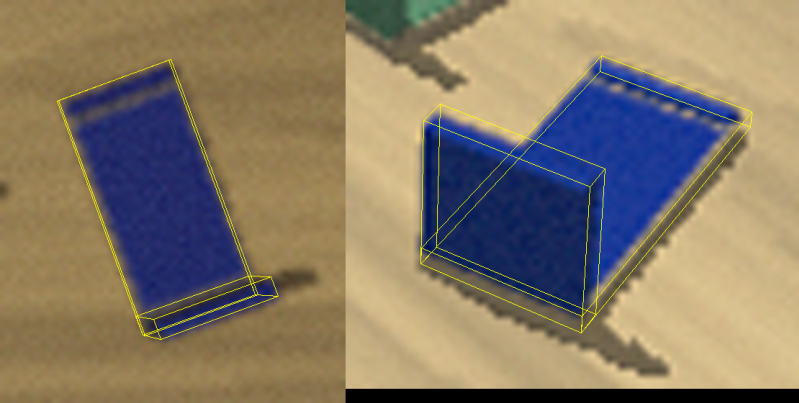

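Call:
play_rows(
  series=[
    [0, 0.173, -0.6, 0, -0.822],
    [0, 0.173, -0.6, 0, -0.822],
    [0, 0.173, -0.6, 0, -0.822],
    [0, 0.173, -0.6, 0, -0.822],
    [0, 0.173, -0.6, 0, -0.822],
    [0, 0.173, -0.6, 0, -0.822],
    [0, 0.173, -0.6, 0, -0.822],
    [0, 0.173, -0.6, 0, -0.822],
    [0, 0.173, -0.6, 0, -0.822],
    [0, 0.173, -0.6, 0, -0.822],
  ],
)

```text
clock: 1.35
eef_pos: [0.4493, 0.0138, 0.2392]
tool_rot: [-1.346, 0.965, -0.965]
wrist_force: [1.2, 0.4, -0.1]
finger_gap: 0.0852
```

The overlay shows the fit is good. The bottom 7 mm of the tile is unglazed, which explains the residual at the wall's lower edge. I'll refit with those points at 7 mm.

```bash
python3 - <<'E'
from h import *
t=[("top",8,(325,190),[((93,151),(57.5,29,7)),((243,102),(57.5,-29,7)),((229,470),(-62.5,30,60)),((388,405),(-62.5,-30,60))]),
("side",9,(280,240),[((110,165),(-62.5,30,60)),((105,350),(-62.5,30,7)),((328,437),(-62.5,-30,7)),((350,248),(-52.5,-30,60)),((345,95),(57.5,29,7)),((548,163),(57.5,-29,7))])]
def res(p): return np.array([proj(n,T(p,[np.array(l)/1e3],.012))[0]-unc(q,sc,o) for n,sc,o,L in t for q,l in L]).ravel()
f=least_squares(res,[.5,-.17,.3]); print(f.x,res(f.x).reshape(-1,2).round(1).tolist())
print(T(f.x,[(-.0575,0,.042)],.012),T(f.x,[(0.0625,0,0)],.012))
print(bot.sense()["eef_pos"])
E
```

```text
[ 0.50255425 -0.17685608  0.32898369] [[-0.4, 0.3], [-0.2, -0.4], [-0.5, 0.4], [0.1, 1.1], [-0.3, 0.6], [-0.1, -0.3], [-0.0, 0.6], [1.1, -1.1], [0.3, -0.5], [0.3, 0.3]]
[[ 0.44813791 -0.19543326  0.054     ]] [[ 0.56170245 -0.1566635   0.012     ]]
[0.44928385 0.01382509 0.23916023]
```

Call:
play_rows(
  series=[
    [0, -0.001, -0.21, 0, 0.002],
    [0, -0.001, -0.21, 0, 0.002],
    [0, -0.001, -0.21, 0, 0.002],
    [0, -0.001, -0.21, 0, 0.002],
    [0, -0.001, -0.21, -0.06, 0.002],
    [0, -0.001, -0.21, -0.1, 0.002],
    [0, -0.001, -0.21, -0.1, 0.002],
  ],
)

```text
clock: 2.22
eef_pos: [0.4448, -0.1926, 0.1353]
tool_rot: [-1.348, 0.972, -0.956]
wrist_force: [0.1, 0.1, 0.3]
finger_gap: 0.0852
```

```bash
python3 - <<'E'
from h import *
import cv2
from scipy.spatial.transform import Rotation as R
S=bot.sense(); m=R.from_rotvec(S["tool_rot"]).as_matrix(); print(S["eef_pos"],np.arctan2(m[1,2],m[0,2]),m[:,1])
im=bot.snapshot("side")[:,:,::-1]; cv2.imwrite("pics/s1.png",cv2.resize(im[170:310,240:400],None,fx=5,fy=4.28,interpolation=cv2.INTER_CUBIC))
E
```

```text
[ 0.44479946 -0.19262723  0.13531292] 0.32863754281053703 [-0.00832386  0.00410226 -0.99995694]
```

View pics/s1.png

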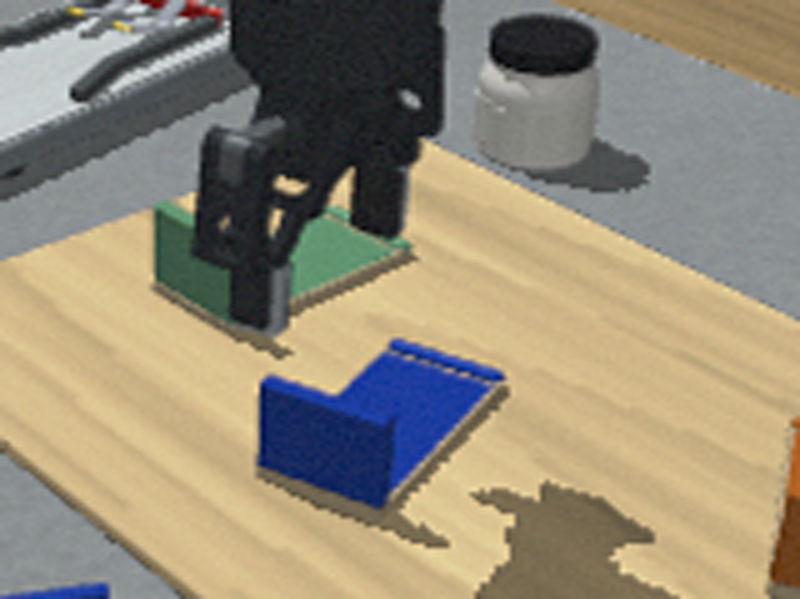

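The gripper is above the blue tile with its fingers on either side of the wall line. I'll let it settle before descending.

Call:
play_rows(
  series=[
    [0, 0, 0, 0, 0],
    [0, 0, 0, 0, 0],
  ],
)

```text
clock: 2.52
eef_pos: [0.45, -0.1948, 0.1416]
tool_rot: [-1.347, 0.96, -0.967]
wrist_force: [0.2, 0.5, 0.4]
finger_gap: 0.0855
```

Call:
play_rows(
  series=[
    [0, 0, 0, -0.03, 0],
    [0, 0, 0, -0.06, 0],
    [0, -0.001, 0, -0.085, 0],
    [0, -0.001, 0, -0.096, 0],
    [0, -0.001, 0, -0.096, 0],
    [0, -0.001, 0, -0.096, 0],
  ],
)

```text
clock: 3.28
eef_pos: [0.4486, -0.1947, 0.0447]
tool_rot: [-1.347, 0.961, -0.965]
wrist_force: [-0.2, -0.8, 0.8]
finger_gap: 0.0855
```

```bash
python3 - <<'E'
from h import *
import cv2
from scipy.spatial.transform import Rotation as R
S=bot.sense(); m=R.from_rotvec(S["tool_rot"]).as_matrix(); print(S["eef_pos"],np.arctan2(m[1,2],m[0,2]),m[:,1])
im=bot.snapshot("side")[:,:,::-1]; cv2.imwrite("pics/s2.png",cv2.resize(im[170:310,240:400],None,fx=5,fy=4.28,interpolation=cv2.INTER_CUBIC))
E
```

```text
[ 0.4485783  -0.19473177  0.04465153] 0.32908825322987056 [ 0.00224422 -0.00113746 -0.99999683]
```

View pics/s2.png

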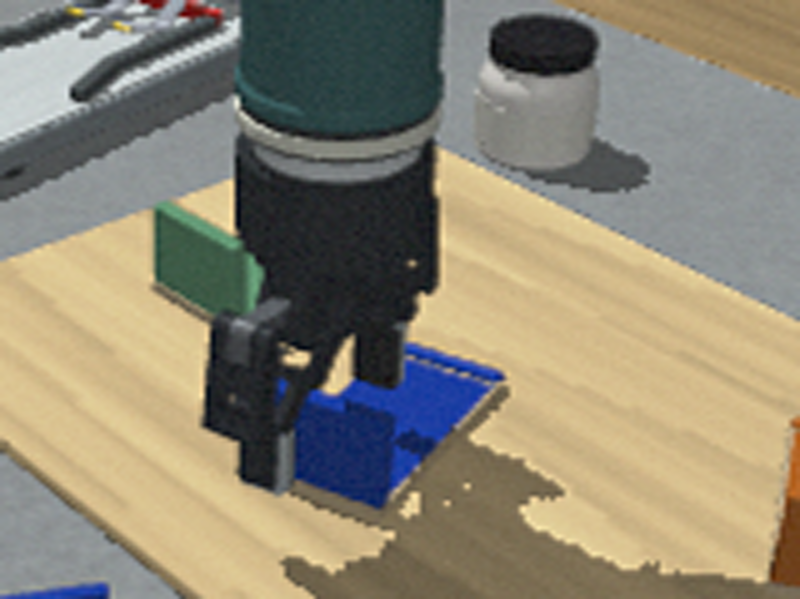

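The fingers straddle the wall, and the near pad is about centred on it. I'll close the gripper.

Call:
play_rows(
  series=[
    [255, 0, 0, 0, 0],
    [255, 0, 0, 0, 0],
    [255, 0, 0, 0, 0],
    [255, 0, 0, 0, 0],
    [255, 0, 0, 0, 0],
    [255, 0, 0, 0, 0],
    [255, 0, 0, 0, 0],
  ],
  grip_force=60,
)

```text
clock: 4.2
eef_pos: [0.4475, -0.1942, 0.0434]
tool_rot: [-1.347, 0.963, -0.964]
wrist_force: [0.0, -0.4, 2.3]
finger_gap: 0.0094
```

Call:
play_rows(
  series=[
    [255, 0, 0, 0.03, 0],
    [255, 0, 0, 0.08, 0],
    [255, 0, 0, 0.13, 0],
    [255, 0, 0, 0.15, 0],
    [255, 0, 0, 0.15, 0],
    [255, 0, 0, 0.15, 0],
  ],
)

```text
clock: 4.95
eef_pos: [0.4462, -0.1936, 0.1914]
tool_rot: [-1.348, 0.966, -0.961]
wrist_force: [0.4, 0.2, -2.2]
finger_gap: 0.0091
```

```bash
python3 - <<'E'
from h import *
import cv2
S=bot.sense(); print(S["eef_pos"],S["wrist_force"],S["finger_gap"])
for n in("side","top"):
    im=bot.snapshot(n)[:,:,::-1]; cv2.imwrite(f"pics/{n}3.png",im)
E
```

```text
[ 0.44616959 -0.19356395  0.19141526] [ 0.41693034  0.15644988 -2.24152207] 0.009129721668997743
```

View pics/side3.png

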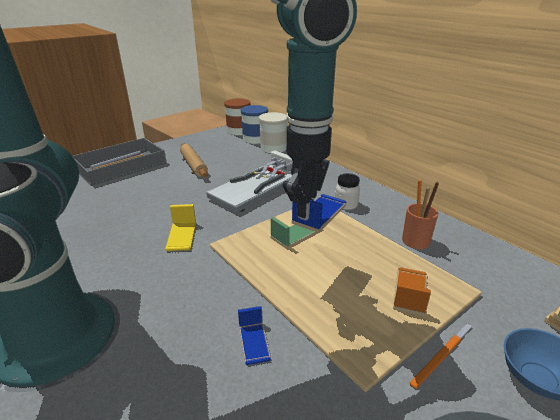

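Call:
play_rows(
  series=[
    [255, 0.006, 0.05, 0, 0],
    [255, 0.012, 0.1, 0, -0.05],
    [255, 0.018, 0.15, 0, -0.08],
    [255, 0.024, 0.2, 0, -0.11],
    [255, 0.03, 0.25, 0, -0.149],
    [255, 0.036, 0.3, 0, -0.149],
    [255, 0.042, 0.35, 0, -0.149],
    [255, 0.048, 0.385, 0, -0.149],
    [255, 0.048, 0.401, 0, -0.149],
    [255, 0.048, 0.401, 0, -0.149],
  ],
)

```text
clock: 6.3
eef_pos: [0.4945, 0.207, 0.192]
tool_rot: [-1.292, 1.076, -1.074]
wrist_force: [-0.8, -1.6, -2.4]
finger_gap: 0.0096
```

Call:
play_rows(
  series=[
    [255, 0, 0, -0.03, 0],
    [255, 0, 0, -0.06, 0],
    [255, 0, 0, -0.09, 0],
    [255, 0, 0, -0.1, 0],
    [255, 0, 0, -0.1, 0],
    [255, 0, 0, -0.1, 0],
  ],
)

```text
clock: 7.05
eef_pos: [0.4965, 0.2068, 0.0947]
tool_rot: [-1.287, 1.075, -1.077]
wrist_force: [-0.0, -0.0, -2.6]
finger_gap: 0.0089
```

```bash
python3 - <<'E'
from h import *
import cv2
from scipy.spatial.transform import Rotation as R
S=bot.sense(); m=R.from_rotvec(S["tool_rot"]).as_matrix(); print(S["eef_pos"],np.arctan2(m[1,2],m[0,2]),m[:,1],S["wrist_force"])
for n in("side","top"):
    im=bot.snapshot(n)[:,:,::-1]; cv2.imwrite(f"pics/{n}4.png",im)
    o,w,h,s=(((165,120),90,120,5) if n=="top" else ((200,130),110,85,7))
    cv2.imwrite(f"pics/{n}4c.png",cv2.resize(im[o[1]:o[1]+h,o[0]:o[0]+w],None,fx=s,fy=s,interpolation=cv2.INTER_CUBIC))
E
```

```text
[0.49649533 0.20680338 0.09469756] 0.17951643516128551 [ 2.21987076e-03  6.80395781e-04 -9.99997305e-01] [-0.00379237 -0.01941189 -2.63508067]
```

View pics/side4c.png

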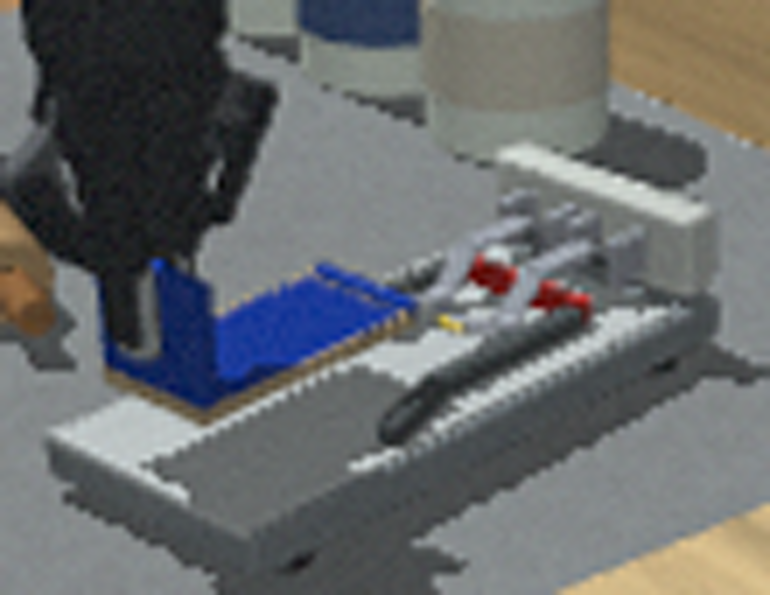

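View pics/top4c.png

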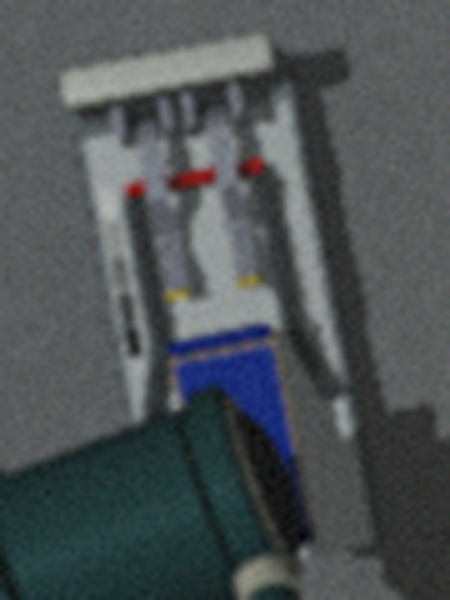

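```bash
python3 - <<'E'
from h import *
from scipy.optimize import fsolve
b=np.array([.6434,.2331,.1801]); c,s=np.cos(b[2]),np.sin(b[2])
def inv(P): d=P-b[:2]; return np.array([c*d[0]+s*d[1],-s*d[0]+c*d[1]])*1e3
def back(n,uv,z): return fsolve(lambda p:proj(n,[p[0],p[1],z])[0]-uv,[.6,.2])
for q in((169,350),(270,330)): print("top bead",inv(back("top",unc(q,5,(165,120)),.063+.007)))
for q in((320,268),(412,308)): print("side bead",inv(back("side",unc(q,7,(200,130)),.063+.007)))
for q in((107,375),(207,420)): print("side wallbase rear z",inv(back("side",unc(q,7,(200,130)),.063)))
print("tool",inv(np.array([.4965,.2068])))
for q in((137,190),(255,165),):print("stop top",inv(back("top",unc(q,5,(165,120)),.042)))
E
```

```text
top bead [-33.20441654  28.10003467]
top bead [-33.39503479 -28.97653213]
side bead [-33.2125062   28.70282049]
side bead [-35.15180285 -28.07589753]
side wallbase rear z [-150.58178042   32.05966465]
side wallbase rear z [-149.82320441  -26.77227166]
tool [-149.23507307    0.43927873]
stop top [63.57625551 32.99559566]
stop top [ 64.30678441 -35.51892001]
```

The tile is centred in the channel to about 1 mm and square to it, with its leading edge at stage x of about −28 mm. I'll lower it to the bed.

Call:
play_rows(
  series=[
    [255, 0, 0, -0.015, 0],
    [255, 0, 0, -0.028, 0],
    [255, 0, 0, -0.028, 0],
    [255, 0, 0, -0.03, 0],
    [255, 0, 0, -0.03, 0],
  ],
)

```text
clock: 7.78
eef_pos: [0.4955, 0.2069, 0.0633]
tool_rot: [-1.289, 1.075, -1.076]
wrist_force: [-0.4, -0.1, -1.2]
finger_gap: 0.0091
```

Call:
play_rows(
  series=[
    [255, 0, 0, -0.001, 0],
    [255, 0, 0, -0.001, 0],
  ],
)

```text
clock: 8.02
eef_pos: [0.4955, 0.2069, 0.0625]
tool_rot: [-1.289, 1.075, -1.076]
wrist_force: [-0.4, 0.8, -2.0]
finger_gap: 0.009
```

Call:
play_rows(
  series=[
    [255, 0, 0, -0.001, 0],
    [255, 0, 0, -0.001, 0],
  ],
)

```text
clock: 8.28
eef_pos: [0.4955, 0.2069, 0.0614]
tool_rot: [-1.289, 1.075, -1.076]
wrist_force: [-0.7, 0.3, -2.0]
finger_gap: 0.0093
```

Call:
play_rows(
  series=[
    [255, 0, 0, -0.0005, 0],
    [255, 0, 0, -0.0005, 0],
  ],
)

```text
clock: 8.52
eef_pos: [0.4955, 0.2069, 0.0614]
tool_rot: [-1.289, 1.075, -1.076]
wrist_force: [-2.2, -1.2, 5.2]
finger_gap: 0.0095
```

Call:
play_rows(
  series=[
    [255, 0, 0, -0.0005, 0],
    [255, 0, 0, -0.0005, 0],
  ],
)

```text
clock: 8.78
eef_pos: [0.4955, 0.2069, 0.0614]
tool_rot: [-1.289, 1.075, -1.076]
wrist_force: [-4.3, -1.2, 8.7]
finger_gap: 0.0094
```

Contact is made at about 6–9 N of load. I'll slide the tile along the stage's x direction (0.984, 0.179).

Call:
play_rows(
  series=[
    [255, 0.0049, 0.0009, 0, 0],
    [255, 0.0098, 0.0018, 0, 0],
    [255, 0.0148, 0.0027, 0, 0],
    [255, 0.0197, 0.0036, 0, 0],
    [255, 0.0246, 0.0045, 0, 0],
    [255, 0.0295, 0.0054, 0, 0],
    [255, 0.0344, 0.0063, 0, 0],
    [255, 0.0394, 0.0072, 0, 0],
  ],
)

```text
clock: 9.78
eef_pos: [0.5345, 0.2142, 0.0614]
tool_rot: [-1.289, 1.076, -1.075]
wrist_force: [-4.9, -0.9, 9.2]
finger_gap: 0.0091
```

```bash
python3 - <<'E'
from h import *
import cv2
S=bot.sense(); print(S["eef_pos"],S["wrist_force"])
im=bot.snapshot("side")[:,:,::-1]; o,w,h,s=((200,130),110,85,7)
cv2.imwrite(f"pics/side5c.png",cv2.resize(im[o[1]:o[1]+h,o[0]:o[0]+w],None,fx=s,fy=s,interpolation=cv2.INTER_CUBIC))
E
```

```text
[0.53453111 0.21421601 0.06139325] [-4.91179608 -0.90299002  9.19726881]
```

View pics/side5c.png

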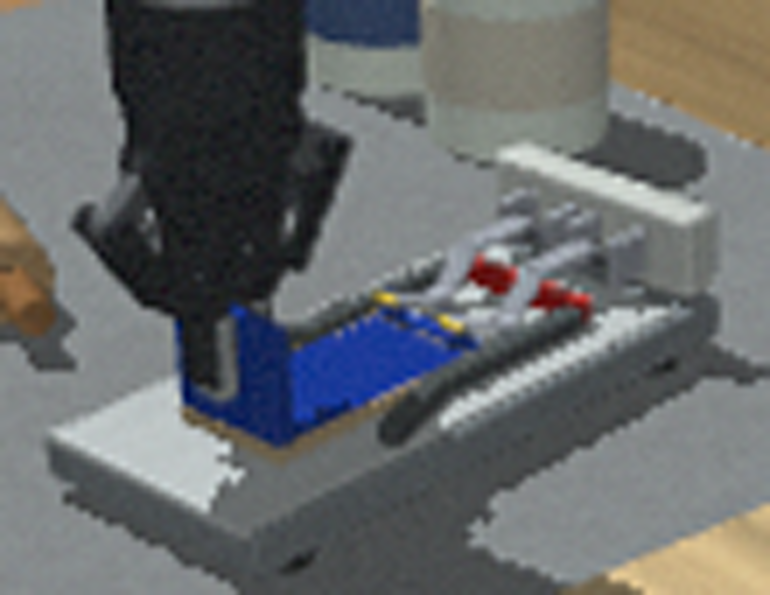

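The leading edge is at about +10 mm. The bead is under the yellow tips, centred between the guides. I'll keep sliding.

Call:
play_rows(
  series=[
    [255, 0.0039, 0.0007, 0, 0],
    [255, 0.0079, 0.0014, 0, 0],
    [255, 0.0118, 0.0021, 0, 0],
    [255, 0.0157, 0.0029, 0, 0],
    [255, 0.0197, 0.0036, 0, 0],
  ],
)

```text
clock: 10.45
eef_pos: [0.5516, 0.2173, 0.0614]
tool_rot: [-1.294, 1.08, -1.073]
wrist_force: [-15.6, -3.0, 16.7]
finger_gap: 0.0094
```

Call:
play_rows(
  series=[
    [255, 0.0039, 0.0007, 0, 0],
    [255, 0.0079, 0.0014, 0, 0],
    [255, 0.0118, 0.0021, 0, 0],
    [255, 0.0157, 0.0029, 0, 0],
  ],
)

```text
clock: 10.95
eef_pos: [0.5692, 0.2206, 0.0614]
tool_rot: [-1.29, 1.077, -1.075]
wrist_force: [-7.9, -1.2, 9.9]
finger_gap: 0.0093
```

Call:
play_rows(
  series=[
    [255, 0.003, 0.0005, 0, 0],
    [255, 0.0059, 0.0011, 0, 0],
    [255, 0.0079, 0.0014, 0, 0],
  ],
)

```text
clock: 11.32
eef_pos: [0.5761, 0.2218, 0.0614]
tool_rot: [-1.292, 1.078, -1.074]
wrist_force: [-12.0, -1.3, 13.4]
finger_gap: 0.0091
```

```bash
python3 - <<'E'
from h import *
import cv2
S=bot.sense(); print(S["eef_pos"],S["wrist_force"])
im=bot.snapshot("side")[:,:,::-1]; o,w,h,s=((200,130),110,85,7)
cv2.imwrite(f"pics/side6c.png",cv2.resize(im[o[1]:o[1]+h,o[0]:o[0]+w],None,fx=s,fy=s,interpolation=cv2.INTER_CUBIC))
E
```

```text
[0.57606533 0.22182991 0.06140249] [-12.03388879  -1.28546659  13.39542647]
```

View pics/side6c.png

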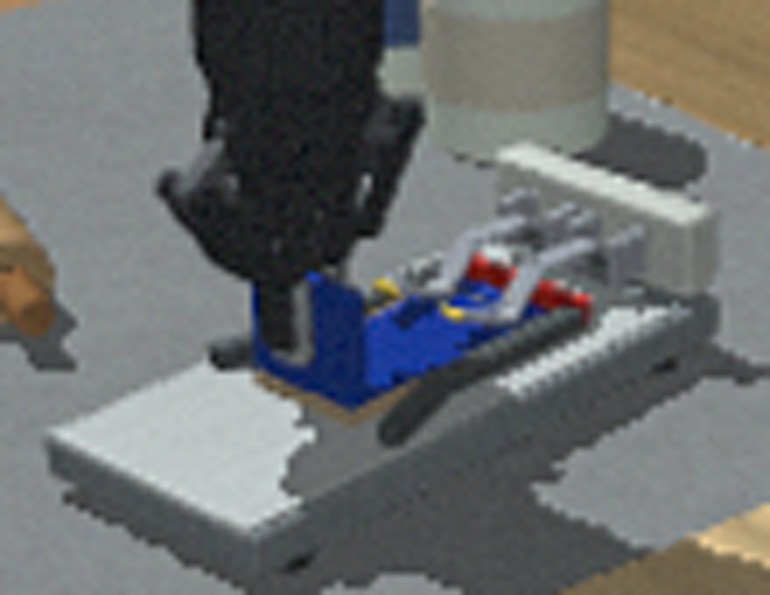

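The bead is close to the stop, with the leading edge at about +52 mm. I'll creep until the push force rises sharply.

Call:
play_rows(
  series=[
    [255, 0.002, 0.0004, 0, 0],
    [255, 0.0039, 0.0007, 0, 0],
    [255, 0.0039, 0.0007, 0, 0],
  ],
)

```text
clock: 11.75
eef_pos: [0.5802, 0.2226, 0.0614]
tool_rot: [-1.292, 1.078, -1.074]
wrist_force: [-9.7, -1.4, 11.9]
finger_gap: 0.0094
```

Call:
play_rows(
  series=[
    [255, 0.002, 0.0004, 0, 0],
    [255, 0.002, 0.0004, 0, 0],
  ],
)

```text
clock: 12.0
eef_pos: [0.5822, 0.223, 0.0614]
tool_rot: [-1.292, 1.078, -1.074]
wrist_force: [-9.6, -0.8, 12.8]
finger_gap: 0.0088
```

Call:
play_rows(
  series=[
    [255, 0.002, 0.0004, 0, 0],
    [255, 0.002, 0.0004, 0, 0],
  ],
)

```text
clock: 12.25
eef_pos: [0.5841, 0.2233, 0.0614]
tool_rot: [-1.292, 1.078, -1.074]
wrist_force: [-10.6, -2.3, 12.5]
finger_gap: 0.0091
```

Call:
play_rows(
  series=[
    [255, 0.002, 0.0004, 0, 0],
    [255, 0.002, 0.0004, 0, 0],
  ],
)

```text
clock: 12.5
eef_pos: [0.5842, 0.2234, 0.0614]
tool_rot: [-1.295, 1.081, -1.072]
wrist_force: [-17.7, -2.2, 16.4]
finger_gap: 0.0092
```

Call:
play_rows(
  series=[
    [255, 0.002, 0.0004, 0, 0],
    [255, 0.002, 0.0004, 0, 0],
  ],
)

```text
clock: 12.75
eef_pos: [0.5841, 0.2234, 0.0614]
tool_rot: [-1.299, 1.083, -1.071]
wrist_force: [-24.0, -5.9, 22.3]
finger_gap: 0.0095
```

The tile has stopped moving while the force rises to 24 N, so it is against the stop. I'll ease the preload, open partly and check.

Call:
play_rows(
  series=[
    [255, -0.002, -0.0004, 0.001, 0],
    [160, -0.002, -0.0004, 0.001, 0],
    [160, -0.002, -0.0004, 0.001, 0],
    [160, -0.002, -0.0004, 0.001, 0],
    [160, -0.002, -0.0004, 0.001, 0],
  ],
)

```text
clock: 13.38
eef_pos: [0.5882, 0.2238, 0.0611]
tool_rot: [-1.289, 1.076, -1.076]
wrist_force: [-0.7, -0.4, 0.2]
finger_gap: 0.0316
```

```bash
python3 - <<'E'
from h import *
import cv2
S=bot.sense(); print(S["eef_pos"],S["wrist_force"])
for n,o,w,h,s in (("side",(200,130),110,85,7),("top",(165,120),90,120,5)):
    im=bot.snapshot(n)[:,:,::-1]
    cv2.imwrite(f"pics/{n}7c.png",cv2.resize(im[o[1]:o[1]+h,o[0]:o[0]+w],None,fx=s,fy=s,interpolation=cv2.INTER_CUBIC))
E
```

```text
[0.58823009 0.22377597 0.0611117 ] [-0.68217487 -0.42238345  0.2261579 ]
```

View pics/side7c.png

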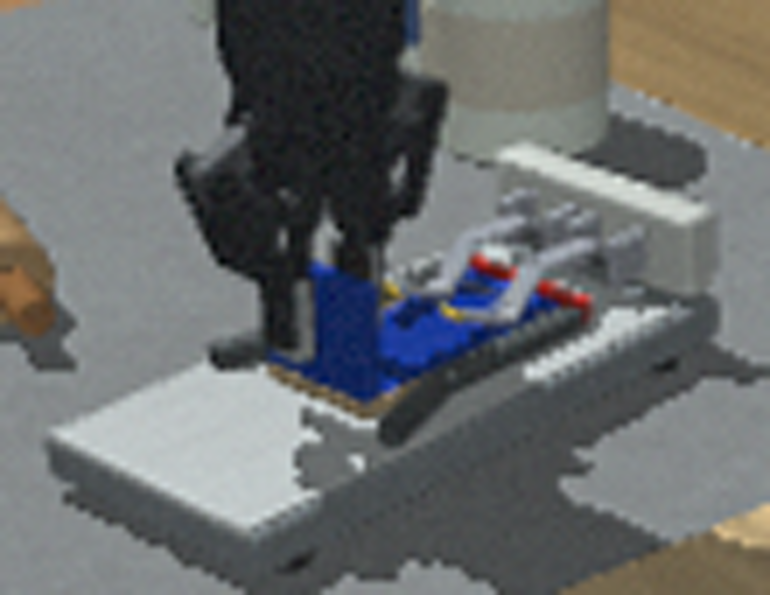

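View pics/top7c.png

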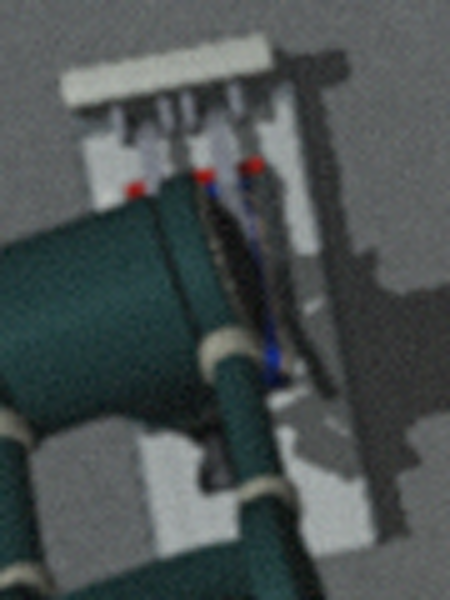

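The fingers are clear of the wall and the bead is up against the red bar. I'll lift straight up and then back away for an unobstructed look.

Call:
play_rows(
  series=[
    [160, 0, 0, 0.02, 0],
    [160, 0, 0, 0.05, 0],
    [160, 0, 0, 0.1, 0],
    [160, 0, 0, 0.15, 0],
    [160, -0.03, -0.05, 0.18, 0],
    [160, -0.06, -0.1, 0.18, 0],
    [160, -0.09, -0.15, 0.18, 0],
    [160, -0.12, -0.2, 0.18, 0],
    [160, -0.12, -0.25, 0.18, 0],
    [160, -0.12, -0.25, 0.18, 0],
  ],
)

```text
clock: 14.72
eef_pos: [0.4679, -0.0289, 0.2432]
tool_rot: [-1.286, 1.076, -1.082]
wrist_force: [0.4, 1.2, -0.2]
finger_gap: 0.0318
```

```bash
python3 - <<'E'
from h import *
import cv2
S=bot.sense(); print(S["eef_pos"],S["wrist_force"])
for n,o,w,h,s in (("side",(200,130),110,85,7),("top",(165,120),90,120,5)):
    im=bot.snapshot(n)[:,:,::-1]; cv2.imwrite(f"pics/{n}8.png",im)
    cv2.imwrite(f"pics/{n}8c.png",cv2.resize(im[o[1]:o[1]+h,o[0]:o[0]+w],None,fx=s,fy=s,interpolation=cv2.INTER_CUBIC))
E
```

```text
[ 0.46791076 -0.02892843  0.2432039 ] [ 0.43289304  1.2430619  -0.24282921]
```

View pics/side8c.png

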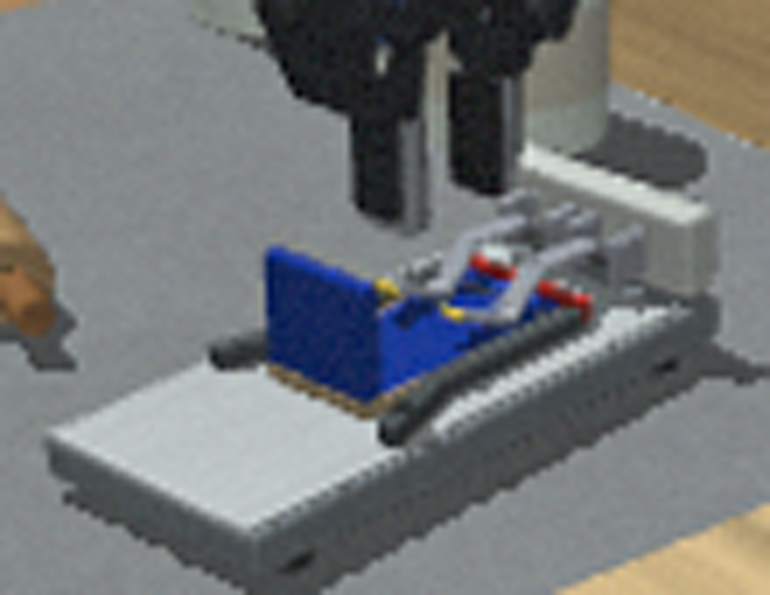

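View pics/top8c.png

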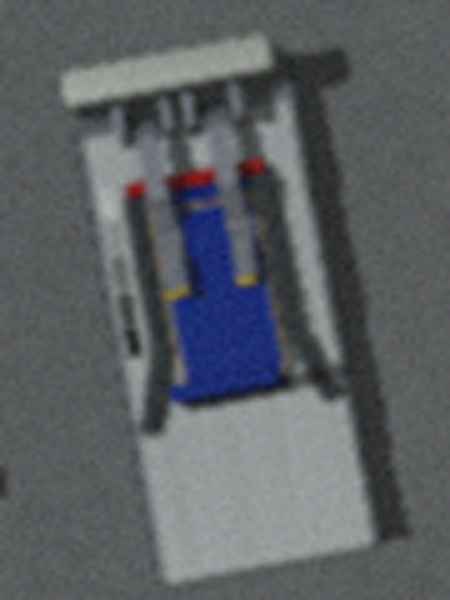

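View pics/top8.png

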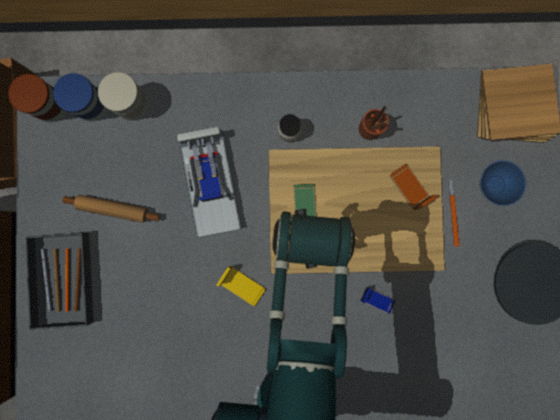

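```bash
python3 - <<'E'
from h import *
b=[.6434,.2331,.1801]
for a in(0,.06,.12):
    # rotate tip about hinge (100,14): tip rel (-102,+3)
    x=100-102*np.cos(a)+3*np.sin(a); z=14+3*np.cos(a)+102*np.sin(a)
    P=T(b,[(x/1e3,y/1e3,.03+z/1e3) for y in(20,-20)])
    print(a,proj("side",P).round(1).tolist(),proj("top",P).round(1).tolist())
for q,o in(((383,228),140),((450,253),140),((387,289),130),((453,312),130)): print(unc(q,7,(200,o)).round(1))
E
```

```text
0 [[254.9, 172.2], [264.4, 176.0]] [[200.6, 179.0], [214.5, 176.2]]
0.06 [[254.9, 170.3], [264.4, 174.2]] [[200.2, 178.6], [214.1, 175.8]]
0.12 [[255.0, 168.5], [264.5, 172.3]] [[199.7, 178.1], [213.8, 175.3]]
[254.3 172.1]
[263.9 175.7]
[254.9 170.9]
[264.3 174.1]
```

```bash
python3 - <<'E'
import cv2,numpy as np
ims=[]
for n in("side0","side8"):
    im=cv2.imread(f"pics/{n}.png")[155:195,245:290]; ims.append(cv2.resize(im,None,fx=8.8,fy=8.8,interpolation=cv2.INTER_CUBIC))
cv2.imwrite("pics/cmp.png",np.hstack(ims))
E
```

```text
(no output)
```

View pics/cmp.png

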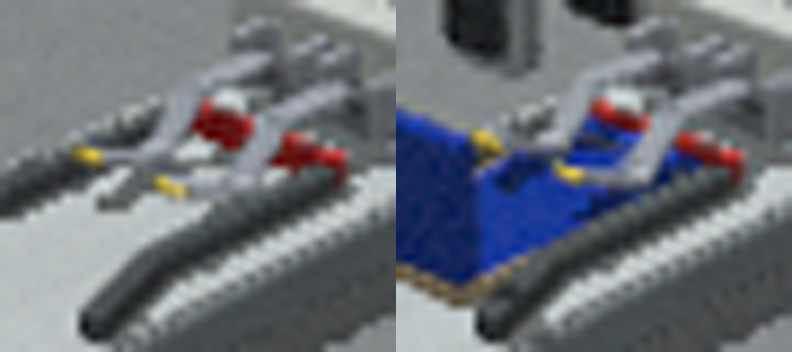

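Both yellow tips sit about 1.2–1.6 px above rest, which matches an angle of about 0.05 (0.06 is snapped, 0.12 is riding). The bead covers the lower face of the red bar and the fingers are clear, so I'll hand in.

```bash
python3 -c "
from bench import bot
print(bot.hand_in(), bot.sense()['clock'])"
```

```text
the job is handed in; nothing more can be done
the job is handed in; nothing more can be done
```

I loaded the larger blue tile onto the stage and handed the job in about 15 s in. It lies flat on the bed, both clips are down behind the bead, and the tile is home against the red stop. I gripped it by its wall, set it down in the mouth of the channel and slid it in.

- **Home:** the tile stopped moving at 0.3 mm from the predicted home position while the push force climbed from about 10 to 24 N. The last pictures show the bead against the red bar.
- **Clips:** both tips sit 1.2–1.6 px above their rest position. That is about 0.05 rad, which fits snapped down (0.06) and not riding on the bead (0.12). At this resolution it is only a coarse check.
- **Rest of the scene:** the gripper is open and clear of everything. In the last top view the objects that can be seen had not moved. The arm hid part of the green tile in that view, but nothing touched it.

No check failed. The only mismatch was an early one: the tile's wall seemed to end too high in the side view. I put that down to the unglazed 7 mm edge of the foot and corrected it before gripping.

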